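# Clamp a slit-lamp bracket with a fold-away crank

## Robot

A 6-joint arm with a two-finger parallel gripper is mounted at the origin on the work surface. World frame = base frame: x ahead of the robot, y to its left, z up, the work surface at z = 0. Lengths are in m, angles in degrees, forces in N, time in s.
With the tool pointing down it reaches from about 0.375 to 0.9 m from the base axis. Payload 3.1 kg.
Tool frame: the origin (TCP) lies on the centre line of the jaws, within the pads' length; the fingertips stand 25 mm ahead of it and the grasp point (between the pads) lies 6 mm ahead of it; z points along the fingers, y is the line along which they close (so a half turn about z gives the same grasp; the last joint's range is limited). The gripper opens to 87 mm and grips with 3 to 60 N. Pads are 19 mm wide; open, the fingers measure 117 mm over their backs; the gripper's body (75 mm by 190 mm) begins 51 mm behind the grasp point.
Start: joints at [61.851, 30.224, 82.088, -0, 67.689, -10.227], TCP at [0.192, 0.595, 0.248] pointing down, gripper open.
Joint ranges: [-176.69, 176.69], [-43.24, 126.21], [12.49, 139.97], [-82, 262], [0, 151.66], [-163.58, 163.58]. Speed limits (degrees/s): [159.86, 159.86, 180, 180, 180, 180].

## Interface

Orientations are given as a 3x3 rotation matrix whose columns are the frame's x, y, z axes.
In Python, from rig import * gives the robot as it stands.
- The arm moves only by the tool step_arm, never from a script. Its argument "steps" is a list of rows, each a list of 7 numbers: the shift along the tool's x, y, z normalised to -1 to 1, where 1 is 0.3 m, then the turn, a rotation vector about the tool's x, y, z normalised to -1 to 1, where 1 is 45 degrees, then the gripper's target within -1 to 1 (shut at 1, half-way at 0, fully open at -1). A call has 1 to 8 rows; each row is the pose to reach, as a shift and turn from the pose commanded when the call began, along the tool's axes at that moment; what a row does not reach only later rows make up. A row lasts 1/12 s, in which the tool goes at most 41.7 mm and 7.16 degrees, less where a joint would pass 70% of its speed; a pose out of reach is approached as far as the arm can. A call with a number of a shift or a turn outside -1 to 1 is refused whole. A call with a gripper value outside its range is refused whole. The fingers move at their own pace and stop on an object; the grip force is fixed at half the most. Time passes only in rows, so rows that repeat a pose let the fingers close. It gives the time, the measured TCP pose, the force, the opening and the grip force at its end, in the units of the state.
- read_state(): the state, without advancing time (a new reading comes with each control period).
- capture(name): name is "scene" or "top" or "wrist"; returns a dict with "image" (420x560x3 uint8, red, green, blue), "vertical_fov" (degrees; the focal length in pixels is half the picture's height over the tangent of half this angle, whatever the lens; pixels are square), "cx", "cy" (the principal point, pixels), "k1" (the pictures are not rectified: a ray, as slopes to the right and down, at radius r is drawn at 1 + k1 r^2 times it, then the intrinsics apply), "world_from_camera" (4x4, takes a point from camera to world coordinates); the wrist camera has in their place "T_tool_cam" (4x4, takes a point from camera to tool coordinates, whose origin is the TCP and whose axes are the flange's). Camera axes: x right, y down, z forward; pixel columns grow to the right and rows downward; lengths in m; the calibration is good to about 2 mm. A picture is of the moment at which its call begins: read the wrist's pose just before it. There is no depth.
- hand_in(): hands the job in; it is judged then, once.
The state is a dict: "time_s": time; "joint_positions": joint angles; "qvel": joint speeds; "tau": joint torques, N m; "position": TCP position; "tcp_rot": TCP orientation; "force": force on the tool from outside, world axes, zero at the start; "moment": the same for the moment, N m; "opening": opening from 0.0 (shut) to 1.0 (fully open); "grasp_force": force on a finger pad.
Only numpy, scipy, OpenCV 4.12 (cv2) and the standard library are available. Lean on these libraries where they do the work, as an engineer would, in place of code of your own. Each camera call takes 0.05 s, during which the arm holds its last target. There are 200 camera calls.

## Task

Clamp the white bracket in the instrument vice: swing the crank's folded handle up until it stands upright, crank clockwise (seen from above) until the jaws grip the bracket firmly but without crushing it, then fold the handle back down flat along the crank arm. Leave the bracket clamped and do not disturb the other things on the bench.

Things in the scene. Friction and masses are not known exactly. Their poses are not given: they have to be found in the camera images.
- crank_axis (a point): On the vertical axis of the vice's crank, level with the folded handle's centre line, 135 mm above the bench. x axis: along the crank arm, from the axis to the handle's pivot; z up. The steel arm is 14 mm wide, 10 mm thick, its top 124 mm above the bench, on a 30 mm wide hub (top 126 mm). Beside the arm there is free room for fingertips down to 95 mm above the bench.
- handle_pivot (a point): Centre of the handle's fold pivot at the arm's outer end, 60 mm from the crank axis, 135 mm above the bench; the pivot's axis is level and square to the arm. The handle reaches 64 mm from it, with a freely spinning black sleeve, 18 mm thick, from 12 to 62 mm. Folded, it lies on the arm pointing to the crank axis; swung out, it stands upright over the pivot against a stop.
- handle_tip (a point): Centre of the handle's free end, on its centre line, 64 mm from the pivot.
- handle (a joint): Fold angle of the handle: 0 folded flat along the arm, 1.571 upright against its stop. A friction hinge: it stays where it is left; moving it takes about 2 N at 35 mm from the pivot.
- crank (a joint): Crank angle, rad, growing clockwise seen from above. Free turning takes about 6 N on the upright handle (friction: it stays where let go; while paused, part of the effort relaxes). A full turn closes the jaws by 28 mm; half to one and a quarter turns are needed. Once the bracket is gripped the effort climbs: 3 to 5 N above free turning is a good firm grip, under 2 N too loose, 8 N crushes it.
- vice: The instrument vice, fixed to the bench: grey base plate 110 x 300 x 20 mm, white gear housing (90 x 96 mm, top 86 mm above the bench) at one end under the crank, dark steel jaws 80 mm wide, up to 66 mm above the bench. Origin on the bench straight under the crank's axis; the y axis points from the crank to the jaws; z up.
- jaw: The moving jaw, nearer to the crank, with a 8 mm rubber-faced liner; it pushes the bracket along the bed onto the far jaw, then grips it; from first bite to a good grip is only about 0.3 rad of crank. Origin at the middle of its face's lower edge, 20 mm above the bench; y axis points to the far jaw, which is locked in a slot at a place that differs by several mm from time to time and is not measured.
- bracket: The bracket, loose between the jaws: a white enamelled block about 70 mm long, about 50 mm thick between the jaws (not measured exactly) and 44 mm high, with a steel stub and black knob out of one end, 0.6 kg. Origin in the middle of its underside; y axis across the jaws.
- screwdriver: A screwdriver lying on the bench by the vice, 170 mm long. A bystander.
- grease_jar: A lidded jar 52 mm wide and 55 mm high. A bystander.
- lens_ring: A black ring 48 mm wide, 12 mm high. A bystander.
- knob_cap: A steel knob cap 34 mm wide, 20 mm high. A bystander.
- wrench: A wrench lying on the bench, 150 mm long. A bystander.
- screw_bowl: A steel bowl 90 mm wide, 30 mm high. A bystander.
Not all that is in view belongs to the job. There is more than one size of the bracket; the one meant has the size given above.

How it is judged (in metres and radians):
On the way, in this order (a step that is already met when the one before it is completed fails the run):
1. the handle stands swung out (value of joint handle above 1.35 rad), for 0.2 s.
2. with the handle still out, the jaws grip the bracket (value of joint handle above 1.2 rad and contact force between jaw and bracket above 25 N), for 0.2 s.
At the end, for the whole second after the job is handed in: The handle is folded to within 0.15 rad of flat, the jaw presses on the bracket with more than 25 N (and never more than 110 N), and the bracket stands upright (within 0.1 rad) and still in the vice (value of joint handle below 0.15 rad and contact force between jaw and bracket above 25 N and angle between bracket's own z axis and vertical below 0.1 rad and linear speed of bracket below 0.02 m/s); the robot touches nothing.
It fails at once if the bracket is crushed: more than 110 N between jaw and bracket (contact force between jaw and bracket above 110 N).
It fails at once if a bystander is pushed more than 30 mm (distance of any of screwdriver, grease_jar, lens_ring, knob_cap, wrench, screw_bowl from where it was at the start of the episode above 0.03 m).
It also fails if it takes over 72 s, if anything falls off the work surface, if the arm or the gripper's body presses on something with over 40 N, if the wrist force passes 120 N, or if a joint passes its speed limit or range.

## Working session

There is one attempt and no reset: what is moved stays moved. The work goes in short steps, Python scripts to look and compute and a tool call to move; the robot and the scene stay as the last step left them, time stands still between calls to the robot, and variables do not carry over. Pictures are saved under pics/ and viewed, at most 10 in all, crops included, and the job is handed in when it is done.

Besides the shell and the picture viewer there is one more tool, called after "Call:" as name([rows], argument=value, ...), one row to a line, values as JSON. step_arm: Moves the arm, as the interface text tells. Scaled input: -1 to 1 covers 0.3 m each way for a shift and 45 degrees each way for a turn. Its arguments: {"type":"object","properties":{"steps":{"type":"array"}},"required":["steps"]}

```bash
mkdir -p pics; ls
cat > h.py <<'E'
from rig import *
import numpy as np, cv2
def snap(n,f):
    s=read_state(); c=capture(n); cv2.imwrite('pics/'+f+'.png',c['image'][:,:,::-1])
    if n=='wrist':
        T=np.eye(4);T[:3,:3]=np.array(s['tcp_rot']);T[:3,3]=s['position']; W=T@np.array(c['T_tool_cam'])
    else: W=np.array(c['world_from_camera'])
    h,w=c['image'].shape[:2]; f_=h/2/np.tan(np.radians(c['vertical_fov'])/2)
    np.savez('pics/'+f+'.npz',W=W,f=f_,cx=c['cx'],cy=c['cy'],k1=c['k1'],im=c['image'])
def ray(f,u,v):
    d=np.load('pics/'+f+'.npz'); x=np.array([(u-d['cx'])/d['f'],(v-d['cy'])/d['f']]); y=x.copy()
    for _ in range(30): y=x/(1+d['k1']*(y@y))
    W=d['W']; r=W[:3,:3]@np.array([y[0],y[1],1]); return W[:3,3],r/np.linalg.norm(r)
def onz(f,u,v,z):
    o,r=ray(f,u,v); return o+r*(z-o[2])/r[2]
def proj(f,p):
    d=np.load('pics/'+f+'.npz'); W=d['W']; q=W[:3,:3].T@(np.array(p)-W[:3,3]); y=q[:2]/q[2]
    y=y*(1+d['k1']*(y@y)); return y*d['f']+[float(d['cx']),float(d['cy'])]
def tri(a,b):
    A=np.zeros((3,3));B=np.zeros(3)
    rs=[ray(*a),ray(*b)]
    for o,r in rs:
        M=np.eye(3)-np.outer(r,r);A+=M;B+=M@o
    p=np.linalg.solve(A,B); return p,[float(np.linalg.norm((np.eye(3)-np.outer(r,r))@(p-o))) for o,r in rs]
E
python3 - <<'E'
from h import *
for n in('scene','top','wrist'): snap(n,n+'0')
s=read_state();print(s)
a=[cv2.imread(f'pics/{n}0.png') for n in('scene','top')]
cv2.imwrite('pics/st.png',cv2.resize(np.hstack(a),(800,300)))
E
```

```text
pics
{'time_s': 0.15, 'joint_positions': array([ 6.18495319e+01,  3.02666061e+01,  8.21384357e+01, -1.28180288e-03,
        6.76886369e+01, -1.02269995e+01]), 'qvel': array([ 0.06885506, -0.15769806, -0.11889754, -0.03992718, -0.1232452 ,
        0.00915416]), 'tau': array([ 6.31611329e-05, -4.40431488e+01, -1.76843441e+01,  6.33226801e-02,
        5.52376604e-02, -1.08342763e-04]), 'position': array([0.19207282, 0.59422159, 0.24680377]), 'tcp_rot': array([[-9.51470947e-01,  3.07737665e-01, -7.53126590e-04],
       [ 3.07738469e-01,  9.51469878e-01, -1.45136432e-03],
       [ 2.69937799e-04, -1.61269700e-03, -9.99998663e-01]]), 'force': array([-0.26583276, -0.28824551,  0.05728141]), 'moment': array([-0.05279693, -0.00878637,  0.01357493]), 'grasp_force': 0.0, 'opening': 1.0016458287394632}
```

View pics/top0.png

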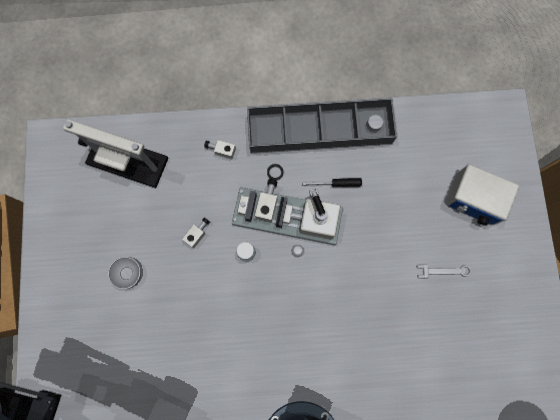

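View pics/scene0.png

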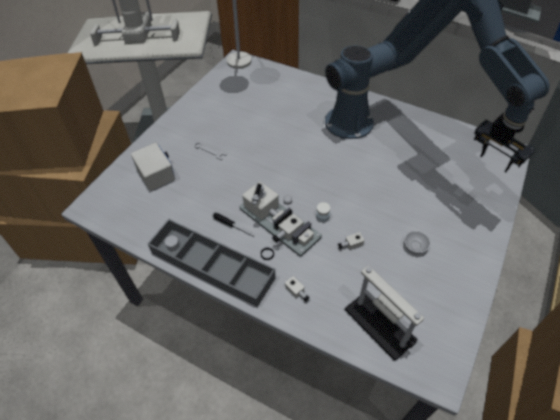

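Top view: the vice is at about (288,213), with the crank hub near (320,216) and the black handle up to (313,193). Bracket candidates are (267,206) between the jaws, (225,148) and (194,235) loose on the bench. The one in the vice fits the description ("loose between the jaws"). I'll confirm with an enlarged crop.

Run:
```python
from h import *
a=cv2.imread('pics/top0.png')[125:265,180:380]; b=cv2.imread('pics/scene0.png')[170:310,200:400]
cv2.imwrite('pics/crop.png',np.hstack([cv2.resize(a,(400,280),interpolation=2),cv2.resize(b,(400,280),interpolation=2)]))
cv2.imwrite('pics/crop.png',np.vstack([cv2.resize(a[45:125,40:190],(562,300),interpolation=2),cv2.resize(b[0:80,20:170],(562,300),interpolation=2)]))
print(onz('top0',320,216,.126),onz('top0',313,193,.135),onz('top0',267,206,.064),onz('top0',225,148,.044),onz('top0',194,235,.044))
for n,u in [('jar',(246,252)),('cap',(298,251)),('ring',(275,172)),('sdr tip',(303,184)),('sdr',(361,182))]: print(n,onz('top0',*u,.02))
print(tri(('top0',320,216),('scene0',259,195)))
```

```text
[ 0.57544031 -0.08823894  0.126     ] [ 0.6360322 -0.0744018  0.135    ] [0.62528759 0.04882804 0.064     ] [0.80726025 0.15808253 0.044     ] [0.56216286 0.25457322 0.044     ]
jar [0.50837593 0.11603012 0.02      ]
cap [ 0.50108289 -0.02841284  0.02      ]
ring [0.73330831 0.02021056 0.02      ]
sdr tip [ 0.6921338  -0.05738796  0.02      ]
sdr [ 0.68647507 -0.22364019  0.02      ]
(array([ 0.5838717 , -0.09265306,  0.08302621]), [0.0005124284610191349, 0.0005124284610192072])
```

View pics/crop.png

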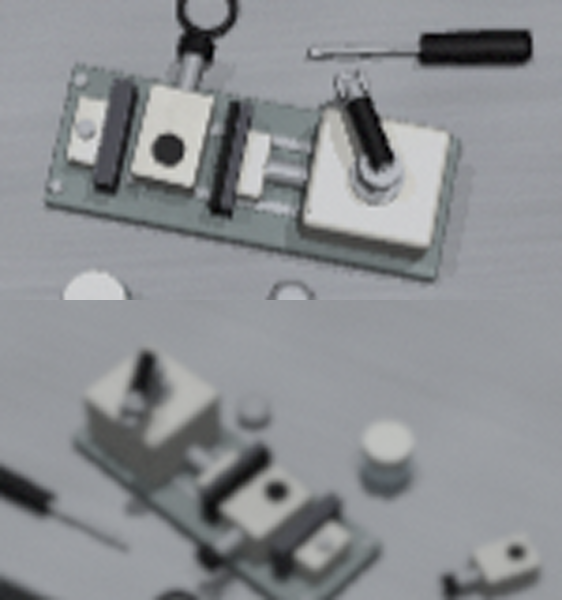

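The crop confirms it. The bracket sits between the jaws with its stub pointing to the ring, and the handle is folded with its pivot at about px (313,193). I'll go above the vice for a close look with the wrist camera.

```bash
cat >> h.py <<'E'
from scipy.spatial.transform import Rotation as Ro
def go(targets,R=None):
    """print normalised shifts/turn for world targets (list) from present pose"""
    s=read_state(); R0=np.array(s['tcp_rot']); p=np.array(s['position'])
    w=[0,0,0] if R is None else Ro.from_matrix(R0.T@R).as_rotvec(degrees=True)/45
    for t in targets: print(np.round(R0.T@(np.array(t)-p)/.3,3),np.round(w,3))
def Rdown(ang):
    """tool down, tool y axis at ang degrees in world"""
    a=np.radians(ang); y=np.array([np.cos(a),np.sin(a),0]); z=np.array([0,0,-1.]); return np.column_stack([np.cross(y,z),y,z])
E
python3 - <<'E'
from h import *
p0=np.array([.192,.594,.247]);p1=np.array([.52,-.10,.36])
go([p0+(p1-p0)*k for k in(1/3,2/3,1)],Rdown(102))
print(capture('wrist')['T_tool_cam'])
E
```

```text
[-0.584 -0.623 -0.125] [-0.002 -0.001 -0.665]
[-1.168 -1.244 -0.25 ] [-0.002 -0.001 -0.665]
[-1.752 -1.866 -0.375] [-0.002 -0.001 -0.665]
[[ 1.49493794e-05 -9.69871851e-01 -2.43615666e-01  6.59686567e-02]
 [ 9.99999896e-01  1.25642187e-04 -4.38836484e-04 -4.78760548e-04]
 [ 4.56223558e-04 -2.43615634e-01  9.69871752e-01 -1.36718126e-01]
 [ 0.00000000e+00  0.00000000e+00  0.00000000e+00  1.00000000e+00]]
```

Call:
step_arm([
  [-0.584,-0.623,-0.125,0,0,0,-1],
  [-0.584,-0.623,-0.125,0,0,0,-1],
  [-0.584,-0.623,-0.125,0,0,0,-1],
  [-0.584,-0.623,-0.125,0,0,0,-1],
  [-0.584,-0.623,-0.125,0,0,0,-1],
  [-0.584,-0.623,-0.125,0,0,0,-1],
  [-0.584,-0.623,-0.125,0,0,0,-1],
])

```text
time_s: 0.78
position: [0.3031, 0.3587, 0.2857]
tcp_rot: [[-0.95, 0.311, 0.001], [0.311, 0.95, -0.002], [-0.002, -0.002, -1.0]]
force: [0.5, 0.8, -0.8]
opening: 1.001
grasp_force: 0.0
```

Call:
step_arm([
  [-0.584,-0.623,-0.125,0,0,0,-1],
  [-0.584,-0.623,-0.125,0,0,0,-1],
  [-0.584,-0.623,-0.125,0,0,0,-1],
  [-0.584,-0.623,-0.125,0,0,0,-1],
  [-0.584,-0.623,-0.125,0,0,0,-1],
  [-0.584,-0.623,-0.125,0,0,0,-1],
  [-0.584,-0.623,-0.125,0,0,0,-1],
])

```text
time_s: 1.37
position: [0.4142, 0.1269, 0.3237]
tcp_rot: [[-0.95, 0.313, 0.005], [0.313, 0.95, -0.002], [-0.005, -0.001, -1.0]]
force: [0.6, 0.2, -0.1]
opening: 0.999
grasp_force: 0.0
```

Call:
step_arm([
  [-0.584,-0.623,-0.125,0,0,-0.665,-1],
  [-0.584,-0.623,-0.125,0,0,-0.665,-1],
  [-0.584,-0.623,-0.125,0,0,-0.665,-1],
  [-0.584,-0.623,-0.125,0,0,-0.665,-1],
  [-0.584,-0.623,-0.125,0,0,-0.665,-1],
  [-0.584,-0.623,-0.125,0,0,-0.665,-1],
  [-0.584,-0.623,-0.125,0,0,-0.665,-1],
  [-0.584,-0.623,-0.125,0,0,-0.665,-1],
])

```text
time_s: 2.03
position: [0.5231, -0.1053, 0.3605]
tcp_rot: [[-0.979, -0.204, 0.004], [-0.204, 0.979, -0.003], [-0.003, -0.004, -1.0]]
force: [0.3, -0.4, 0.2]
opening: 1.002
grasp_force: 0.0
```

Run:
```python
from h import *
snap('wrist','w1'); s=read_state();print(s['time_s'],s['position'],s['force'])
```

```text
2.0833 [ 0.52126057 -0.1024371   0.35982105] [-0.6130466   1.39917335 -0.68890139]
```

View pics/w1.png

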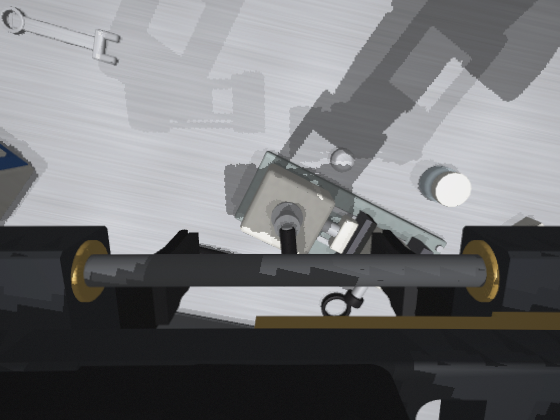

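The wrist image shows the housing at (285,210) with the hub at (288,212). The gripper hides what lies below row 250, so I'll move forward and down.

Run:
```python
from h import *
go([[.63,-.05,.29]])
```

```text
[-0.39   0.097  0.233] [0 0 0]
```

Call:
step_arm([
  [-0.39,0.1,0.23,0,0,0,-1],
  [-0.39,0.1,0.23,0,0,0,-1],
  [-0.39,0.1,0.23,0,0,0,-1],
  [-0.39,0.1,0.23,0,0,0,-1],
  [-0.39,0.1,0.23,0,0,0,-1],
])

```text
time_s: 2.5
position: [0.6281, -0.0432, 0.2875]
tcp_rot: [[-0.977, -0.212, -0.005], [-0.212, 0.977, 0.003], [0.005, 0.004, -1.0]]
force: [0.0, 0.1, 0.2]
opening: 0.999
grasp_force: 0.0
```

Run:
```python
from h import *
snap('wrist','w2'); s=read_state();print(s['time_s'],s['position'],s['force'])
im=cv2.imread('pics/w2.png')[0:250,140:560]; cv2.imwrite('pics/w2c.png',cv2.resize(im,(798,475),interpolation=2))
```

```text
2.55 [ 0.62720501 -0.04440978  0.28911361] [-0.33565374 -0.81674936 -0.60635646]
```

View pics/w2c.png

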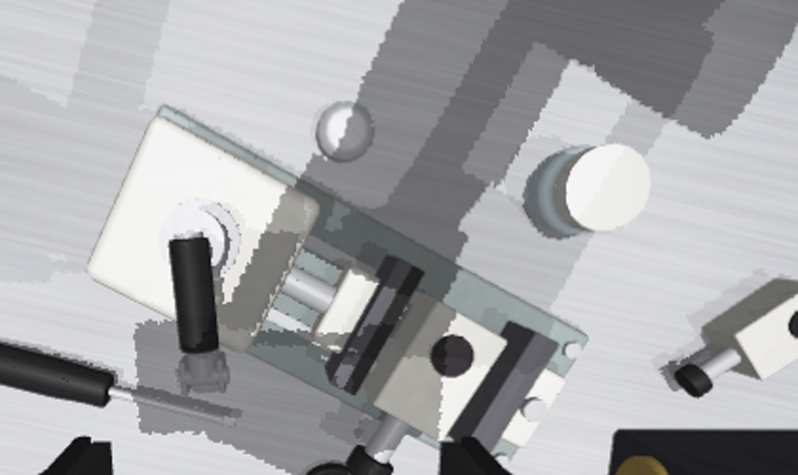

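The handle sleeve runs in the crop from (187,240) to (200,350), with the pivot clevis near (203,372). Jaw faces and bracket are visible around (340–510, 260–440). Next I'll convert these to world positions.

Run:
```python
from h import *
f=lambda u,v:(u/1.9+140,v/1.9)
im=np.load('pics/w2.npz')['im'].astype(int)
g=im.max(2); m=(g<75).astype(np.uint8); m[:, :225]=0; m[:,260:]=0; m[:120]=0; m[190:]=0
n,l,st,c=cv2.connectedComponentsWithStats(m); k=1+st[1:,4].argmax(); pts=np.argwhere(l==k)[:,::-1].astype(np.float32)
print(cv2.minAreaRect(pts), st[k])
(rc,rs,ra)=cv2.minAreaRect(pts); b=cv2.boxPoints((rc,rs,ra)); b=b[b[:,1].argsort()]; t=b[:2].mean(0);bt=b[2:].mean(0)
A=onz('w2',*t,.135);B=onz('w2',*bt,.135); e=(B-A)/np.linalg.norm(B-A); print('sleeve ends',A,B,np.linalg.norm(B-A),'dir deg',np.degrees(np.arctan2(e[1],e[0])))
P=(A+B)/2+e*37; print('pivot',P,'axis',P-.06*e if 0 else (A+B)/2+e*.037-.06*e,'pivot',(A+B)/2+e*.037)
# hub height check
print('tri sleeve tip w1/top', tri(('w2',*bt),('top0',314.5,197)))
for nm,p in dict(hub=(190,238),).items(): print(nm,onz('w2',*f(*p),.126))
# vice axis from plate edge long: (165,107)-(588,338) at z=.02
a=onz('w2',*f(165,107),.02);bb=onz('w2',*f(588,338),.02);v=(bb-a)/np.linalg.norm(bb-a);print('plate',np.linalg.norm(bb-a),'vice y dir',v,np.degrees(np.arctan2(v[1],v[0])))
ax=(A+B)/2+e*.037-.06*e; nn=np.array([v[1],-v[0],0])
if 1: # rectified strip of vice at z=.065
    W=300; out=np.zeros((W,480,2),np.float32)
    for i in range(0,W):
        for j in range(480):
            q=ax+v*(.05+j*.0004)+nn*((i-150)*.0004); q[2]=.065; out[i,j]=proj('w2',q)if 0 else 0
    d=np.load('pics/w2.npz');J,I=np.meshgrid(np.arange(480),np.arange(W));Q=ax[None,None]+v*(.05+J*.0004)[...,None]+nn*((I-150)*.0004)[...,None];Q[...,2]=.065
    q=(Q-d['W'][:3,3])@d['W'][:3,:3]; y=q[...,:2]/q[...,2:]; y=y*(1+d['k1']*(y**2).sum(-1,keepdims=True)); u=(y*d['f']+[float(d['cx']),float(d['cy'])]).astype(np.float32)
    r=cv2.remap(d['im'],u[...,0].copy(),u[...,1].copy(),1)
    cv2.imwrite('pics/rect.png',cv2.resize(r[:,:,::-1],(800,500)))
```

```text
((242.0297088623047, 155.29702758789062), (60.498260498046875, 20.895780563354492), 84.2894058227539) [ 229  125   26   61 1235]
sleeve ends [ 0.57812599 -0.09281662  0.135     ] [ 0.62695097 -0.07860846  0.135     ] 0.05085027436798725 dir deg 16.225090576398312
pivot [36.12888101 10.25251683  0.135     ] axis [ 0.58045454 -0.092139    0.135     ] pivot [ 0.63806482 -0.07537431  0.135     ]
tri sleeve tip w1/top (array([ 0.65029269, -0.08637037,  0.02667824]), [0.0001685453778789858, 0.0001685453778788601])
hub [ 0.57843227 -0.09306632  0.126     ]
plate 0.2943961012206831 vice y dir [ 2.62826570e-01  9.64843093e-01 -1.88559397e-16] 74.76215287205743
```

View pics/rect.png

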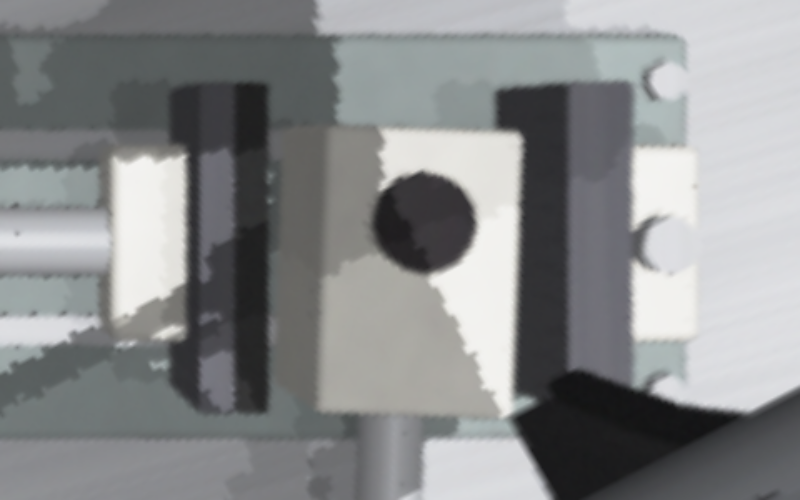

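The rectified strip at 0.24 mm/px shows the moving jaw face at x≈268, the bracket top at 325–520, and the far jaw face edge at x≈568. So roughly 24 mm must close, about 5.4 rad. The handle points at 16°, with the pivot near (0.638,-0.075).

Run:
```python
from h import *
im=np.load('pics/w1.npz')['im'].astype(int).max(2); print([int(x) for x in im[215:255,289]])
for v in (228,230): print(tri(('w1',288.5,v),('w2',238.9,125.4)))
go([[.606,-.0845,.20],[.606,-.0845,.145]],Rdown(106.2))
```

```text
[126, 136, 136, 134, 135, 135, 136, 131, 103, 89, 81, 80, 85, 118, 77, 24, 33, 33, 34, 34, 33, 34, 35, 35, 33, 33, 33, 34, 32, 33, 33, 34, 33, 34, 33, 33, 33, 33, 34, 46]
(array([ 0.57771707, -0.09198009,  0.13601176]), [0.0009443312531542837, 0.0009443312531542487])
(array([ 0.57767914, -0.09161494,  0.14213782]), [0.0004971015074181123, 0.0004971015074182228])
[ 0.096 -0.116  0.297] [ 0.003 -0.005 -0.089]
[ 0.095 -0.117  0.481] [ 0.003 -0.005 -0.089]
```

Two views put the sleeve at about 0.136–0.142 m, consistent with 0.135. Moving above it.

Call:
step_arm([
  [0.096,-0.116,0.297,0,0,-0.089,-1],
  [0.096,-0.116,0.297,0,0,-0.089,-1],
  [0.096,-0.116,0.297,0,0,-0.089,-1],
  [0.096,-0.116,0.297,0,0,-0.089,-1],
  [0.096,-0.116,0.297,0,0,-0.089,-1],
])

```text
time_s: 2.97
position: [0.6062, -0.0871, 0.2028]
tcp_rot: [[-0.962, -0.274, -0.0], [-0.274, 0.962, 0.0], [0.0, 0.0, -1.0]]
force: [1.1, -0.6, 0.4]
opening: 1.0
grasp_force: 0.0
```

Run:
```python
from h import *
snap('wrist','w3'); go([[.606,-.0845,.145]],Rdown(106.2)); print(read_state()['position'],read_state()['force'])
```

```text
[0.003 0.01  0.197] [-0.002  0.003 -0.005]
[ 0.60753692 -0.08708573  0.20403315] [-0.41528892  0.14486669  0.03339412]
```

View pics/w3.png

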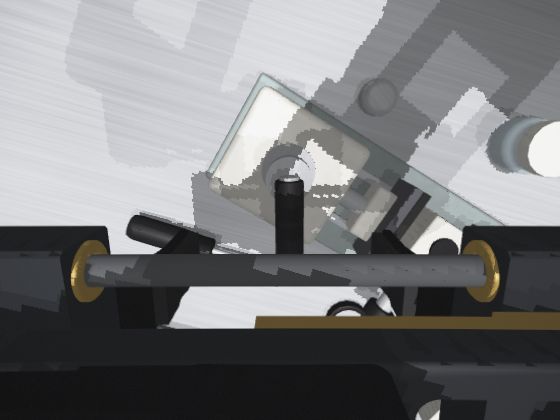

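The sleeve is seen vertical at cols 276–302, top at row 178. It is aligned with the tool, and centred between the fingers to within a few px.

Run:
```python
from h import *
im=np.load('pics/w3.npz')['im'].astype(int).max(2)
s=read_state();R=np.array(s['tcp_rot'])
for v in(195,215,240):
    c=np.where(im[v,260:320]<75)[0]+260; q=onz('w3',c.mean(),v,.135); print(v,c.min(),c.max(),q,R.T@(q-s['position']))
q=onz('w3',289,179,.135);print(q,R.T@(q-s['position']))
```

```text
195 274 303 [ 0.58737331 -0.09060344  0.135     ] [0.02052061 0.00226013 0.06898056]
215 275 303 [ 0.59961628 -0.0867473   0.135     ] [0.00768922 0.00259865 0.06901123]
240 276 303 [ 0.61545714 -0.08184193  0.135     ] [-0.00888987  0.00295588  0.06905097]
[ 0.57768475 -0.09308096  0.135     ] [0.03051686 0.00254416 0.06895592]
```

Call:
step_arm([
  [0.006,0.009,0.1,0,0,-0.02,-1],
  [0.006,0.009,0.195,0,0,-0.02,-1],
  [0.006,0.009,0.195,0,0,-0.02,-1],
  [0.006,0.009,0.195,0,0,-0.02,1],
  [0.006,0.009,0.195,0,0,-0.02,1],
  [0.006,0.009,0.195,0,0,-0.02,1],
  [0.006,0.009,0.195,0,0,-0.02,1],
  [0.006,0.009,0.195,0,0,-0.02,1],
])

```text
time_s: 3.68
position: [0.6055, -0.085, 0.145]
tcp_rot: [[-0.957, -0.291, 0.003], [-0.291, 0.957, -0.001], [-0.002, -0.002, -1.0]]
force: [0.1, -0.2, 0.3]
opening: 0.707
grasp_force: 0.0
```

Call:
step_arm([
  [0,0,0,0,0,0,1],
  [0,0,0,0,0,0,1],
  [0,0,0,0,0,0,1],
  [0,0,0,0,0,0,1],
])

```text
time_s: 4.02
position: [0.6046, -0.0848, 0.1435]
tcp_rot: [[-0.957, -0.291, -0.0], [-0.291, 0.957, 0.0], [-0.0, 0.0, -1.0]]
force: [-0.2, -0.2, 0.3]
opening: 0.401
grasp_force: 0.0
```

Call:
step_arm([
  [0,0,0,0,0,0,1],
  [0,0,0,0,0,0,1],
  [0,0,0,0,0,0,1],
  [0,0,0,0,0,0,1],
  [0,0,0,0,0,0,1],
])

```text
time_s: 4.43
position: [0.6046, -0.0847, 0.1433]
tcp_rot: [[-0.957, -0.291, -0.0], [-0.291, 0.957, 0.0], [0.0, 0.0, -1.0]]
force: [0.1, -0.6, -1.4]
opening: 0.196
grasp_force: 30.0
```

Run:
```python
from h import *
s=read_state();print(s['time_s'],s['position'],s['force'],s['opening'],s['grasp_force'])
r=.033
for th in range(0,100,15):
    t=np.radians(th); print(th,np.round([-r*(1-np.cos(t))/.3, -r*np.sin(t)/.3],3))
```

```text
4.4333 [ 0.6045519  -0.0847437   0.14334317] [ 0.05080673 -0.55447383 -1.44063531] 0.19606734598865505 29.995344579219818
0 [-0. -0.]
15 [-0.004 -0.028]
30 [-0.015 -0.055]
45 [-0.032 -0.078]
60 [-0.055 -0.095]
75 [-0.082 -0.106]
90 [-0.11 -0.11]
```

Call:
step_arm([
  [-0.002,0,-0.018,0,0,0,1],
  [-0.007,0,-0.037,0,0,0,1],
  [-0.015,0,-0.056,0,0,0,1],
  [-0.026,0,-0.072,0,0,0,1],
  [-0.04,0,-0.086,0,0,0,1],
  [-0.056,0,-0.097,0,0,0,1],
  [-0.056,0,-0.097,0,0,0,1],
])

```text
time_s: 5.02
position: [0.6173, -0.0808, 0.1723]
tcp_rot: [[-0.956, -0.292, -0.01], [-0.292, 0.956, -0.002], [0.01, 0.001, -1.0]]
force: [-7.0, -5.3, -3.6]
opening: 0.198
grasp_force: 29.9
```

Call:
step_arm([
  [-0.018,0,-0.006,0,0,0,1],
  [-0.036,0,-0.01,0,0,0,1],
  [-0.056,0,-0.013,0,0,0,1],
  [-0.065,0,-0.013,0,0,0,1],
  [-0.07,0,-0.013,0,0,0,1],
  [-0.07,0,-0.013,0,0,0,1],
])

```text
time_s: 5.52
position: [0.6366, -0.075, 0.1789]
tcp_rot: [[-0.956, -0.293, -0.01], [-0.293, 0.956, -0.003], [0.011, 0.001, -1.0]]
force: [-11.7, -6.1, 8.5]
opening: 0.192
grasp_force: 29.9
```

Run:
```python
from h import *
snap('wrist','w4');snap('top','t4');snap('scene','s4');s=read_state();print(s['time_s'],s['position'],s['force'],s['moment'])
a=cv2.imread('pics/w4.png');b=cv2.imread('pics/s4.png')[150:270,200:340]
cv2.imwrite('pics/v4.png',np.hstack([cv2.resize(a,(400,300)),cv2.resize(b,(350,300),interpolation=2)]))
```

```text
5.6667 [ 0.63659619 -0.07500919  0.17891635] [-10.28867703  -5.07785079   8.64186633] [-0.87621743  2.3406501   0.13021397]
```

View pics/v4.png

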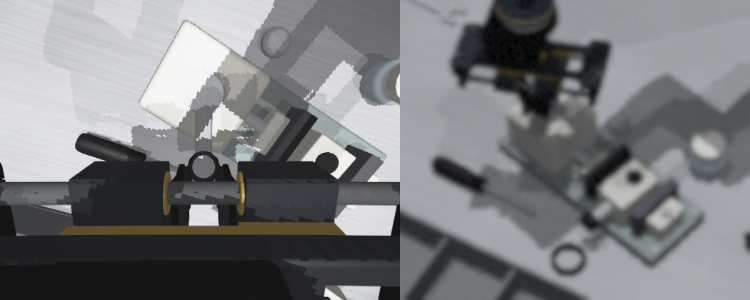

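The handle stands upright, seen end-on at (205,163) in the left picture, with the TCP on the pivot. Now I'll work out the circular path.

Run:
```python
import numpy as np
def seg(a0,a1,n,r=.061):
    a=np.radians(np.linspace(a0,a1,n+1)[1:]); b=np.radians(a0)
    print(a0,a1,[[float(x) for x in np.round([r/.3*(np.cos(b)-np.cos(t)),r/.3*(np.sin(b)-np.sin(t))],3)] for t in a])
seg(0,80,8);seg(80,160,8);seg(160,240,8);seg(240,270,4)
```

```text
0 80 [[0.003, -0.035], [0.012, -0.07], [0.027, -0.102], [0.048, -0.131], [0.073, -0.156], [0.102, -0.176], [0.134, -0.191], [0.168, -0.2]]
80 160 [[0.035, -0.003], [0.071, 0.0], [0.105, 0.009], [0.137, 0.024], [0.166, 0.044], [0.191, 0.07], [0.211, 0.099], [0.226, 0.131]]
160 240 [[0.009, 0.034], [0.012, 0.07], [0.009, 0.105], [0.0, 0.139], [-0.015, 0.171], [-0.035, 0.2], [-0.06, 0.225], [-0.089, 0.246]]
240 270 [[-0.024, 0.012], [-0.049, 0.02], [-0.075, 0.026], [-0.102, 0.027]]
```

Call:
step_arm([
  [0.01,0,-0.006,0,0,0,1],
  [0.013,-0.035,-0.006,0,0,0,1],
  [0.022,-0.07,-0.006,0,0,0,1],
  [0.037,-0.102,-0.006,0,0,0,1],
  [0.058,-0.131,-0.006,0,0,0,1],
  [0.083,-0.156,-0.006,0,0,0,1],
  [0.112,-0.176,-0.006,0,0,0,1],
  [0.144,-0.191,-0.006,0,0,0,1],
])

```text
time_s: 6.33
position: [0.6218, -0.1407, 0.1817]
tcp_rot: [[-0.957, -0.29, 0.014], [-0.29, 0.957, 0.001], [-0.014, -0.004, -1.0]]
force: [6.4, 4.7, 3.0]
opening: 0.032
grasp_force: 3.7
```

```bash
cat >> h.py <<'E'
Ax=np.array([.5794,-.0925]); E0=np.array([.9563,.2924]); N0=np.array([-.2924,.9563])
def rep():
    s=read_state(); d=s['position'][:2]-Ax; a=np.degrees(np.arctan2(-(d@N0),d@E0)); er=d/np.linalg.norm(d); t=np.array([er[1],-er[0]])
    F=s['force']; print('t',s['time_s'],'alpha',a,'r',np.linalg.norm(d),'z',s['position'][2],'Frad',F[:2]@er,'Fdrag',-F[:2]@t,'Fz',F[2],'rot z',s['tcp_rot'][:,2],'op',s['opening'])
E
python3 -c "
from h import *
rep()"
```

```text
t 6.3333 alpha 65.6692186976836 r 0.06416693720038857 z 0.1817145470975787 Frad 0.6865413049382431 Fdrag 7.956645412902939 Fz 2.9704990743236226 rot z [ 1.42187132e-02  5.09029583e-04 -9.99898779e-01] op 0.031744195053635155
```

The opening dropped, so the grip was lost. I'll look.

Run:
```python
from h import *
snap('wrist','w5');snap('scene','s5');rep()
a=cv2.imread('pics/w5.png');b=cv2.imread('pics/s5.png')[150:270,200:340]
cv2.imwrite('pics/v5.png',np.hstack([cv2.resize(a,(440,330)),cv2.resize(b,(350,330),interpolation=2)]))
```

```text
t 6.4333 alpha 67.46109876218661 r 0.06399949959388286 z 0.18172599728045408 Frad 0.8527126082403803 Fdrag 4.597679728811308 Fz 3.036941282271276 rot z [ 1.10747809e-02 -9.30573719e-04 -9.99938240e-01] op 0.015412794900955939
```

View pics/v5.png

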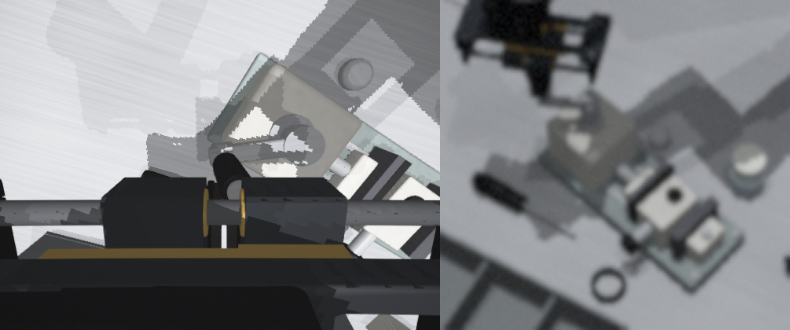

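The handle slipped out of the pads along tool x: it is now at about (230,170) in the left view, and the crank has turned roughly 60–90°. The tool has to turn with the crank so the pads push square. I'll raise the tool and re-measure.

Run:
```python
from h import *
go([[.622,-.141,.26],[.66,-.10,.29]]); print(read_state()['joint_positions'])
```

```text
[-0.009 -0.    -0.261] [0 0 0]
[-0.171  0.094 -0.36 ] [0 0 0]
[ -23.02224462   35.19464559   84.37629233    0.23029767   59.82439708
 -129.94685028]
```

Call:
step_arm([
  [-0.008,0,-0.13,0,0,0,0],
  [-0.008,0,-0.26,0,0,0,-0.3],
  [-0.09,0.05,-0.32,0,0,0,-0.3],
  [-0.17,0.094,-0.36,0,0,0,-0.3],
  [-0.17,0.094,-0.36,0,0,0,-0.3],
  [-0.17,0.094,-0.36,0,0,0,-0.3],
])

```text
time_s: 6.93
position: [0.6582, -0.0982, 0.2884]
tcp_rot: [[-0.956, -0.293, 0.004], [-0.293, 0.956, -0.001], [-0.003, -0.002, -1.0]]
force: [-0.3, 0.1, 0.1]
opening: 0.382
grasp_force: 0.0
```

Run:
```python
from h import *
snap('wrist','w6');rep()
im=np.load('pics/w6.npz')['im'].astype(int).max(2)
for al in (40,60,80,100):
    d=Ax+.06*(E0*np.cos(np.radians(al))-N0*np.sin(np.radians(al))); print(al,proj('w6',[*d,.135]),proj('w6',[*d,.199]))
m=(im<70).astype(np.uint8); m[230:]=0
n,l,st,c=cv2.connectedComponentsWithStats(m)
for k in range(1,n):
    if st[k,4]>150: print(st[k],c[k].round(), cv2.minAreaRect(np.argwhere(l==k)[:,::-1].astype(np.float32)))
```

```text
t 6.9833 alpha 21.688368465908233 r 0.07768821833867015 z 0.28688617335689154 Frad -0.5304124055872279 Fdrag 0.7902519550579827 Fz -0.36915548139818455 rot z [ 2.96488058e-04 -6.24867897e-04 -9.99999761e-01] op 0.42351589236952736
40 [274.04722016 161.9655734 ] [270.94119178 174.78459647]
60 [257.98837362 142.98172019] [250.39492844 150.79290481]
80 [248.91311104 118.95239264] [238.58485813 120.15937111]
100 [248.2454896   92.41764345] [237.4624679   85.97192854]
[367 130  52  63 524] [393. 160.] ((392.1792907714844, 159.63858032226562), (12.550312995910645, 74.97589111328125), 35.417057037353516)
[382 137  50  65 496] [406. 169.] ((406.29541015625, 168.48915100097656), (6.55784273147583, 76.75106811523438), 35.94211196899414)
[ 176  155   72   40 1289] [213. 175.] ((211.10861206054688, 174.3959197998047), (71.9087142944336, 20.583784103393555), 19.653823852539062)
[ 364  167  117   63 1164] [441. 208.] ((421.9999694824219, 197.99998474121094), (115.99998474121094, 61.99999237060547), -0.0)
[425 171  23  21 370] [436. 181.] ((436.0, 181.0), (22.0, 20.0), 0.0)
[543 198  17  17 222] [552. 206.] ((551.0, 206.0), (16.0, 16.0), 90.0)
[ 71 225 136   5 524] [140. 228.] ((138.5, 227.0), (4.0, 135.0), 90.0)
```

Run:
```python
from h import *
im=cv2.imread('pics/w6.png')[40:260,160:440]; cv2.imwrite('pics/v6.png',cv2.resize(im,(760,597),interpolation=2))
```

```text
(no output)
```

View pics/v6.png

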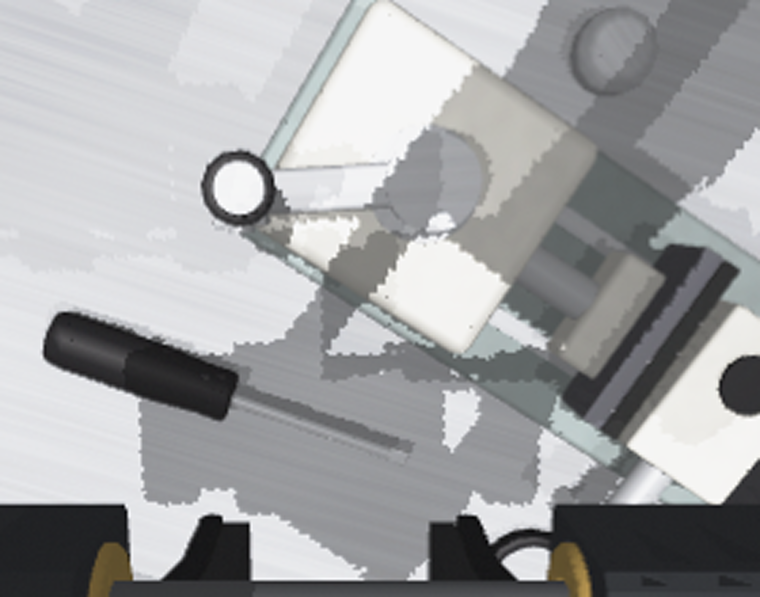

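The crop shows the handle still upright, end-on at (238,187), and the arm horizontal to the hub at (437,180). The crank is at α≈86°. I'll turn the tool to straddle the handle tangentially.

Run:
```python
from h import *
t=onz('w6',247.7,108.9,.199);d=t[:2]-Ax;print(t,np.linalg.norm(d),np.degrees(np.arctan2(-(d@N0),d@E0)))
al=np.radians(87); g=Ax+.0575*(E0*np.cos(al)-N0*np.sin(al)); print(g)
go([[*g,.24]],Rdown(107-36)); go([[*g,.24]],Rdown(35))
```

```text
[ 0.59818018 -0.14221306  0.199     ] 0.05314211045602794 86.30648962308025
[ 0.59906777 -0.14653197]
[ 0.231 -0.096  0.156] [-0.001  0.     0.8  ]
[ 0.231 -0.096  0.156] [-1.0e-03  1.0e-03  1.6e+00]
```

Call:
step_arm([
  [0.1,-0.04,0.05,0,0,0.8,-0.3],
  [0.231,-0.096,0.15,0,0,0.8,-0.3],
  [0.231,-0.096,0.15,0,0,0.8,-0.3],
  [0.231,-0.096,0.15,0,0,0.8,-0.3],
  [0.231,-0.096,0.15,0,0,0.8,-0.3],
  [0.231,-0.096,0.15,0,0,0.8,-0.3],
  [0.231,-0.096,0.15,0,0,0.8,-0.3],
])

```text
time_s: 7.57
position: [0.5979, -0.1476, 0.2406]
tcp_rot: [[-0.946, 0.325, -0.002], [0.325, 0.946, 0.001], [0.002, -0.0, -1.0]]
force: [0.2, -0.4, 0.7]
opening: 0.65
grasp_force: 0.0
```

Call:
step_arm([
  [0,0,0,0,0,0.8,-0.3],
  [0,0,0,0,0,0.8,-0.3],
  [0,0,0,0,0,0.8,-0.3],
  [0,0,0,0,0,0.8,-0.3],
  [0,0,0,0,0,0.8,-0.3],
  [0,0,0,0,0,0.8,-0.3],
  [0,0,0,0,0,0.8,-0.3],
])

```text
time_s: 8.15
position: [0.5986, -0.1471, 0.2411]
tcp_rot: [[-0.576, 0.817, -0.001], [0.817, 0.576, 0.0], [0.0, -0.0, -1.0]]
force: [0.5, -0.5, -0.6]
opening: 0.65
grasp_force: 0.0
```

Run:
```python
from h import *
go([[.5985,-.1457,.174]],Rdown(35)); snap('wrist','w7'); s=read_state(); print(s['position'],s['joint_positions'])
im=np.load('pics/w7.npz')['im'].astype(int).max(2)
print(proj('w7',[.5982,-.1422,.199]),proj('w7',[.599,-.1465,.165]))
for v in range(150,255,15): print(v,' '.join(str(int(x)) for x in im[v,225:345:5]))
```

```text
[0.004 0.003 0.224] [-0.001 -0.     0.004]
[ 0.59863558 -0.14711795  0.24112031] [-2.41762169e+01  2.99718766e+01  8.37400042e+01 -1.03555469e-02
  6.63121842e+01 -5.93355887e+01]
[289.76652263 230.38283771] [286.24691354 219.16892472]
150 221 216 213 206 154 100 227 240 240 241 240 232 232 231 231 209 225 224 229 238 237 238 238 237
165 221 138 143 141 126 123 126 102 124 139 140 121 121 220 229 221 200 140 140 139 141 141 134 124
180 221 141 144 137 141 141 127 127 126 128 109 117 109 120 121 152 184 184 175 154 142 144 144 141
195 222 136 126 126 127 126 124 128 140 129 141 96 104 122 117 164 139 142 142 143 138 137 138 142
210 206 125 127 126 126 127 123 127 124 125 47 24 24 25 24 119 139 143 137 138 138 141 142 142
225 219 219 214 211 204 207 206 215 214 209 25 75 105 103 104 37 134 136 141 141 140 138 166 28
240 29 222 217 211 205 214 212 210 211 213 211 69 53 100 36 140 139 216 222 184 29 35 52 79
```

Call:
step_arm([
  [0.004,0.002,0.11,0,0,0,-0.3],
  [0.004,0.002,0.222,0,0,0,-0.3],
  [0.004,0.002,0.222,0,0,0,1],
  [0.004,0.002,0.222,0,0,0,1],
  [0.004,0.002,0.222,0,0,0,1],
  [0.004,0.002,0.222,0,0,0,1],
  [0.004,0.002,0.222,0,0,0,1],
  [0.004,0.002,0.222,0,0,0,1],
])

```text
time_s: 8.87
position: [0.5995, -0.1461, 0.1764]
tcp_rot: [[-0.573, 0.82, 0.003], [0.82, 0.573, -0.001], [-0.003, 0.002, -1.0]]
force: [-0.6, -0.1, -0.1]
opening: 0.28
grasp_force: 0.0
```

Call:
step_arm([
  [0,0,0,0,0,0,1],
  [0,0,0,0,0,0,1],
  [0,0,0,0,0,0,1],
  [0,0,0,0,0,0,1],
])

```text
time_s: 9.2
position: [0.5994, -0.1461, 0.1759]
tcp_rot: [[-0.572, 0.82, 0.002], [0.82, 0.572, -0.001], [-0.002, 0.001, -1.0]]
force: [0.4, 0.0, 5.5]
opening: 0.197
grasp_force: 29.9
```

```bash
cat >> h.py <<'E'
def arc(da,n,r1=.061,turn=1,yaw=None,pre=1):
    """rows for clockwise arc of da deg in n rows from present pose"""
    s=read_state(); R=np.array(s['tcp_rot']); p=np.array(s['position']); d=p[:2]-Ax; a0=np.arctan2(d[1],d[0]); r0=np.linalg.norm(d)
    rows=[]
    for k in range(1,n+1):
        b=a0-np.radians(da*k/n); q=np.array([*(Ax+r1*np.array([np.cos(b),np.sin(b)])),p[2]])
        x=R.T@(q-p)/.3; rows.append([round(float(x[0]),3),round(float(x[1]),3),0,0,0,round(turn*da*k/n/45,3),1])
    print(rows)
E
python3 - <<'E'
from h import *
rep();arc(50,8)
E
```

```text
t 9.2 alpha 86.56000911391176 r 0.05715968236579153 z 0.17591166938549763 Frad 0.1358217411248856 Fdrag 0.39808868771803385 Fz 5.534544805041225 rot z [ 0.00202503 -0.00108167 -0.99999736] op 0.1971315954466823
[[-0.006, -0.024, 0, 0, 0, 0.139, 1], [0.003, -0.045, 0, 0, 0, 0.278, 1], [0.014, -0.064, 0, 0, 0, 0.417, 1], [0.028, -0.082, 0, 0, 0, 0.556, 1], [0.043, -0.098, 0, 0, 0, 0.694, 1], [0.059, -0.113, 0, 0, 0, 0.833, 1], [0.077, -0.125, 0, 0, 0, 0.972, 1], [0.097, -0.136, 0, 0, 0, 1.111, 1]]
```

Run:
```python
from h import *
arc(44,8,.0605)
```

```text
[[-0.005, -0.021, 0, 0, 0, 0.122, 1], [0.002, -0.039, 0, 0, 0, 0.244, 1], [0.012, -0.056, 0, 0, 0, 0.367, 1], [0.022, -0.072, 0, 0, 0, 0.489, 1], [0.035, -0.087, 0, 0, 0, 0.611, 1], [0.048, -0.101, 0, 0, 0, 0.733, 1], [0.063, -0.113, 0, 0, 0, 0.856, 1], [0.079, -0.124, 0, 0, 0, 0.978, 1]]
```

Call:
step_arm([
  [-0.005,-0.021,0,0,0,0.122,1],
  [0.002,-0.039,0,0,0,0.244,1],
  [0.012,-0.056,0,0,0,0.367,1],
  [0.022,-0.072,0,0,0,0.489,1],
  [0.035,-0.087,0,0,0,0.611,1],
  [0.048,-0.101,0,0,0,0.733,1],
  [0.063,-0.113,0,0,0,0.856,1],
  [0.079,-0.124,0,0,0,0.978,1],
])

```text
time_s: 9.87
position: [0.5587, -0.1464, 0.176]
tcp_rot: [[0.165, 0.986, 0.011], [0.986, -0.165, 0.002], [0.003, 0.01, -1.0]]
force: [9.1, 4.4, 1.5]
opening: 0.2
grasp_force: 29.9
```

Run:
```python
from h import *
rep();arc(44,8,.0605)
```

```text
t 9.8667 alpha 128.04776385020782 r 0.057728189283528915 z 0.1760376123618317 Frad -7.427607499617994 Fdrag 6.945872524153785 Fz 1.469360943751714 rot z [ 0.01073242  0.00168246 -0.99994099] op 0.20047928674462848
[[-0.004, -0.021, 0, 0, 0, 0.122, 1], [0.002, -0.039, 0, 0, 0, 0.244, 1], [0.011, -0.056, 0, 0, 0, 0.367, 1], [0.02, -0.073, 0, 0, 0, 0.489, 1], [0.032, -0.089, 0, 0, 0, 0.611, 1], [0.045, -0.103, 0, 0, 0, 0.733, 1], [0.059, -0.116, 0, 0, 0, 0.856, 1], [0.074, -0.128, 0, 0, 0, 0.978, 1]]
```

```bash
python3 - <<'E'
t=open('h.py').read()
t=t.replace("Ax=np.array([.5794,-.0925])","Ax=np.array([.580,-.091])")
t=t.replace("p=np.array(s['position']); d=p[:2]-Ax; a0","p=np.array(s['position']); p[:2]-=s['force'][:2]/2700; d=p[:2]-Ax; a0")
open('h.py','w').write(t)
E
python3 - <<'E'
from h import *
rep();arc(44,8,.0598)
E
```

```text
t 9.8667 alpha 128.06832461526912 r 0.059343602184626365 z 0.1760376123618317 Frad -7.430099568837239 Fdrag 6.943206657398338 Fz 1.469360943751714 rot z [ 0.01073242  0.00168246 -0.99994099] op 0.20047928674462848
[[0.013, -0.016, 0, 0, 0, 0.122, 1], [0.02, -0.034, 0, 0, 0, 0.244, 1], [0.029, -0.051, 0, 0, 0, 0.367, 1], [0.04, -0.067, 0, 0, 0, 0.489, 1], [0.052, -0.082, 0, 0, 0, 0.611, 1], [0.065, -0.096, 0, 0, 0, 0.733, 1], [0.08, -0.108, 0, 0, 0, 0.856, 1], [0.095, -0.119, 0, 0, 0, 0.978, 1]]
```

Call:
step_arm([
  [0.009,-0.016,0,0,0,0.122,1],
  [0.018,-0.034,0,0,0,0.244,1],
  [0.028,-0.051,0,0,0,0.367,1],
  [0.04,-0.067,0,0,0,0.489,1],
  [0.052,-0.082,0,0,0,0.611,1],
  [0.065,-0.096,0,0,0,0.733,1],
  [0.08,-0.108,0,0,0,0.856,1],
  [0.095,-0.119,0,0,0,0.978,1],
])

```text
time_s: 10.53
position: [0.5274, -0.1166, 0.1761]
tcp_rot: [[0.803, 0.596, 0.009], [0.596, -0.803, -0.006], [0.004, 0.01, -1.0]]
force: [3.8, -6.9, 1.8]
opening: 0.199
grasp_force: 29.9
```

Run:
```python
from h import *
rep();arc(44,8,.0598)
```

```text
t 10.5333 alpha 171.06876488416268 r 0.058535025590973344 z 0.17608013966458796 Frad -0.3944060301321389 Fdrag 7.849080863677586 Fz 1.7768294606809858 rot z [ 0.0089322  -0.00581557 -0.9999432 ] op 0.1989247914652352
[[0.002, -0.019, 0, 0, 0, 0.122, 1], [0.009, -0.037, 0, 0, 0, 0.244, 1], [0.018, -0.054, 0, 0, 0, 0.367, 1], [0.028, -0.07, 0, 0, 0, 0.489, 1], [0.04, -0.085, 0, 0, 0, 0.611, 1], [0.053, -0.099, 0, 0, 0, 0.733, 1], [0.068, -0.111, 0, 0, 0, 0.856, 1], [0.083, -0.122, 0, 0, 0, 0.978, 1]]
```

Call:
step_arm([
  [0.002,-0.019,0,0,0,0.122,1],
  [0.009,-0.037,0,0,0,0.244,1],
  [0.018,-0.054,0,0,0,0.367,1],
  [0.028,-0.07,0,0,0,0.489,1],
  [0.04,-0.085,0,0,0,0.611,1],
  [0.053,-0.099,0,0,0,0.733,1],
  [0.068,-0.111,0,0,0,0.856,1],
  [0.083,-0.122,0,0,0,0.978,1],
])

```text
time_s: 11.2
position: [0.5249, -0.0726, 0.176]
tcp_rot: [[0.992, -0.128, 0.008], [-0.128, -0.992, -0.006], [0.008, 0.005, -1.0]]
force: [1.7, -9.0, 2.4]
opening: 0.2
grasp_force: 29.9
```

Run:
```python
from h import *
rep();arc(40,8,.0598)
```

```text
t 11.2 alpha -144.55252122659755 r 0.05808683914299677 z 0.17602383335444974 Frad -4.50073381666343 Fdrag 7.973070438164764 Fz 2.357330565889524 rot z [ 0.00756182 -0.00630785 -0.99995151] op 0.20027651153754356
[[0.005, -0.017, 0, 0, 0, 0.111, 1], [0.011, -0.033, 0, 0, 0, 0.222, 1], [0.019, -0.048, 0, 0, 0, 0.333, 1], [0.028, -0.063, 0, 0, 0, 0.444, 1], [0.038, -0.077, 0, 0, 0, 0.556, 1], [0.05, -0.09, 0, 0, 0, 0.667, 1], [0.063, -0.102, 0, 0, 0, 0.778, 1], [0.076, -0.113, 0, 0, 0, 0.889, 1]]
```

Call:
step_arm([
  [0.005,-0.017,0,0,0,0.111,1],
  [0.011,-0.033,0,0,0,0.222,1],
  [0.019,-0.048,0,0,0,0.333,1],
  [0.028,-0.063,0,0,0,0.444,1],
  [0.038,-0.077,0,0,0,0.556,1],
  [0.05,-0.09,0,0,0,0.667,1],
  [0.063,-0.102,0,0,0,0.778,1],
  [0.076,-0.113,0,0,0,0.889,1],
])

```text
time_s: 11.87
position: [0.5498, -0.042, 0.1759]
tcp_rot: [[0.678, -0.735, 0.003], [-0.735, -0.678, -0.006], [0.007, 0.002, -1.0]]
force: [-2.3, -9.1, 5.3]
opening: 0.203
grasp_force: 30.0
```

Run:
```python
from h import *
snap('wrist','w8');rep();print(read_state()['joint_positions'][5]);arc(20,4,.0594)
```

```text
t 11.9167 alpha -103.76193841894718 r 0.05754776849245929 z 0.17594930665905553 Frad -5.746462024740349 Fdrag 4.233571682773207 Fz 4.183718055953112 rot z [ 0.00372406 -0.00601372 -0.99997498] op 0.197427048418392
121.90664911874276
[[0.006, -0.016, 0, 0, 0, 0.111, 1], [0.012, -0.033, 0, 0, 0, 0.222, 1], [0.019, -0.048, 0, 0, 0, 0.333, 1], [0.028, -0.063, 0, 0, 0, 0.444, 1]]
```

Call:
step_arm([
  [0.005,-0.018,0,0,0,0.1,1],
  [0.011,-0.034,0,0,0,0.2,1],
  [0.019,-0.05,0,0,0,0.3,1],
])

```text
time_s: 12.17
position: [0.5635, -0.0359, 0.1759]
tcp_rot: [[0.489, -0.872, 0.0], [-0.872, -0.489, -0.006], [0.006, 0.003, -1.0]]
force: [-5.0, -9.4, 7.6]
opening: 0.198
grasp_force: 30.0
```

Run:
```python
from h import *
rep();print(read_state()['joint_positions'][5]);arc(15,3,.0594,.8)
```

```text
t 12.1667 alpha -89.65941619809466 r 0.05750824183744962 z 0.17588980481511157 Frad -7.559825813446408 Fdrag 7.4605074698454334 Fz 7.625494066888602 rot z [ 1.19077886e-04 -6.29824952e-03 -9.99980159e-01] op 0.19778707580885288
136.18902800228545
[[0.008, -0.016, 0, 0, 0, 0.089, 1], [0.015, -0.032, 0, 0, 0, 0.178, 1], [0.023, -0.047, 0, 0, 0, 0.267, 1]]
```

Call:
step_arm([
  [0.009,-0.016,0,0,0,0.06,1],
  [0.018,-0.031,0,0,0,0.12,1],
  [0.027,-0.045,0,0,0,0.18,1],
])

```text
time_s: 12.42
position: [0.5775, -0.034, 0.1758]
tcp_rot: [[0.361, -0.933, -0.004], [-0.933, -0.361, -0.001], [-0.0, 0.004, -1.0]]
force: [-8.0, -1.0, 11.6]
opening: 0.198
grasp_force: 29.9
```

Run:
```python
from h import *
rep();print(read_state()['joint_positions'][5]);arc(15,3,.0585,.6)
```

```text
t 12.4167 alpha -75.52247877597539 r 0.057024894786094474 z 0.1757624090257456 Frad -0.6644194087487336 Fdrag 8.079866378010935 Fz 11.58937935308531 rot z [-0.00390613 -0.00120186 -0.99999165] op 0.19766809830656173
144.55329070842438
[[0.003, -0.017, 0, 0, 0, 0.067, 1], [0.012, -0.032, 0, 0, 0, 0.133, 1], [0.021, -0.046, 0, 0, 0, 0.2, 1]]
```

Call:
step_arm([
  [0.004,-0.017,-0.004,0,0,0.06,1],
  [0.012,-0.032,-0.006,0,0,0.12,1],
  [0.021,-0.046,-0.006,0,0,0.18,1],
])

```text
time_s: 12.67
position: [0.5908, -0.0347, 0.176]
tcp_rot: [[0.226, -0.974, -0.008], [-0.974, -0.226, -0.001], [-0.001, 0.008, -1.0]]
force: [-9.2, -3.2, 5.4]
opening: 0.201
grasp_force: 30.0
```

Run:
```python
from h import *
rep();print(read_state()['joint_positions'][5]);arc(10,2,.0585,.6)
```

```text
t 12.6667 alpha -62.117785601683316 r 0.05734117926753796 z 0.17597155418751786 Frad -4.841220352023873 Fdrag 8.434715624436796 Fz 5.365185483013166 rot z [-8.35853486e-03 -9.08558896e-04 -9.99964654e-01] op 0.20090542233754255
152.9379927145749
[[0.011, -0.014, 0, 0, 0, 0.067, 1], [0.02, -0.028, 0, 0, 0, 0.133, 1]]
```

Call:
step_arm([
  [0.009,-0.015,0,0,0,0.07,1],
  [0.018,-0.029,0,0,0,0.14,1],
  [0.025,-0.042,0,0,0,0.17,1],
])

```text
time_s: 12.92
position: [0.6034, -0.038, 0.1759]
tcp_rot: [[0.095, -0.995, -0.012], [-0.996, -0.095, 0.001], [-0.002, 0.012, -1.0]]
force: [-12.1, 0.2, 7.2]
opening: 0.199
grasp_force: 30.0
```

Run:
```python
from h import *
rep();print(read_state()['joint_positions'][5]);arc(10,2,.0585,0)
```

```text
t 12.9167 alpha -49.20182008342011 r 0.05793889945248628 z 0.17593091960927376 Frad -4.747625994730199 Fdrag 11.142508279643568 Fz 7.183100016432908 rot z [-0.01189173  0.00136118 -0.99992836] op 0.19931079820119388
160.49163822842513
[[0.014, -0.011, 0, 0, 0, 0.0, 1], [0.025, -0.024, 0, 0, 0, 0.0, 1]]
```

Call:
step_arm([
  [0.007,-0.012,0,0,0,0,1],
])

```text
time_s: 13.0
position: [0.6067, -0.0392, 0.1759]
tcp_rot: [[0.096, -0.995, -0.013], [-0.995, -0.096, 0.002], [-0.003, 0.013, -1.0]]
force: [-12.6, 2.5, 8.5]
opening: 0.2
grasp_force: 30.0
```

Run:
```python
from h import *
rep()
```

```text
t 13.0 alpha -45.67471078849719 r 0.05825225936031743 z 0.17592729916229938 Frad -3.5435221013587976 Fdrag 12.316654077793746 Fz 8.463813986704592 rot z [-0.01288369  0.00209584 -0.99991481] op 0.2003422101879054
```

Call:
step_arm([
  [0,0,0,0,0,0,1],
  [0,0,0,0,0,0,1],
  [0,0,0,0,0,0,1],
  [0,0,0,0,0,0,1],
])

```text
time_s: 13.33
position: [0.6074, -0.0394, 0.176]
tcp_rot: [[0.097, -0.995, -0.011], [-0.995, -0.097, 0.001], [-0.003, 0.01, -1.0]]
force: [-10.2, 0.5, 6.9]
opening: 0.196
grasp_force: 30.0
```

Run:
```python
from h import *
rep()
```

```text
t 13.3333 alpha -45.02432765482794 r 0.05845437587614917 z 0.1760147868424007 Frad -4.360079722670292 Fdrag 9.20958041819631 Fz 6.909843317509292 rot z [-0.01054618  0.00149834 -0.99994326] op 0.19578257491099113
```

The jaws grip firmly: drag is 12.3 N against about 8 N for free turning. Releasing now, then folding the handle by pushing with closed fingers.

Call:
step_arm([
  [0,0,0,0,0,0,-0.5],
  [0,0,0,0,0,0,-0.5],
  [0,0,0,0,0,0,-0.5],
  [0,0,0,0,0,0,-0.5],
  [0,0,0,0,0,0,-0.5],
])

```text
time_s: 13.75
position: [0.6126, -0.0404, 0.1764]
tcp_rot: [[0.096, -0.995, 0.001], [-0.995, -0.096, -0.0], [0.0, -0.001, -1.0]]
force: [0.6, -0.4, -0.0]
opening: 0.496
grasp_force: 0.0
```

Call:
step_arm([
  [0,0,-0.12,0,0,0,-0.5],
  [0,0,-0.24,0,0,0,-0.5],
  [0,0,-0.24,0,0,-0.15,1],
  [0,0,-0.24,0,0,-0.3,1],
  [0,0,-0.24,0,0,-0.45,1],
  [0,0,-0.24,0,0,-0.6,1],
  [0,0,-0.24,0,0,-0.75,1],
  [0,0,-0.24,0,0,-0.9,1],
])

```text
time_s: 14.42
position: [0.6124, -0.0404, 0.2484]
tcp_rot: [[0.724, -0.69, 0.001], [-0.69, -0.724, -0.0], [0.001, -0.0, -1.0]]
force: [0.0, 0.1, -0.7]
opening: 0.365
grasp_force: 0.0
```

Run:
```python
from h import *
P=np.array([.6074,-.0394,.135]);a=np.radians(17-315);e=np.array([np.cos(a),np.sin(a),0]);print(e)
q=P+e*.045; q[2]=.25; go([q],Rdown(242)); snap('wrist','w9');s=read_state();print(s['position'],s['force'],s['opening'])
# where is handle tip in picture (upright prediction)
for u in (0,.01,-.01): print(proj('w9',[*(P-e*u)[:2],.199]))
im=np.load('pics/w9.npz')['im'].astype(int).max(2)
for v in range(60,250,10): print(v,' '.join(f'{int(x):3d}' for x in im[v,200:360:6]))
```

```text
[0.46947156 0.88294759 0.        ]
[-0.055 -0.135 -0.005] [-0.    -0.001 -0.348]
[ 0.61242798 -0.04035325  0.24838886] [0.59430118 0.10825309 0.0718515 ] 0.3186500489213211
[288.73832031 241.95691644]
[305.39148946 237.57091406]
[272.19412894 246.31875019]
60 231 228 229 232 230 229 232 231 233 232 234 232 233 234 233 229 243 167  29  82 222 232 229 226 224 227 223
70 227 231 232 228 230 230 233 230 234 230 234 232 233 232 221 180 233 233 229 232 230 229 226 226 227 228 229
80 233 229 229 232 230 230 233 234 231 234 233 234 209 215 197 234 234 231 231 231 230 225 226 227 230 230 229
90 231 230 228 231 228 232 231 232 235 233 221 237 201 232 235 235 235 235 231 228 227 226 231 228 230 230 229
100 232 231 230 233 233 232 233 233 235 245 107 162 159 235 235 236 235 232 231 231 233 229 231 231 229 219 113
110 232 229 234 232 232 232 232 244 151 158 158 158 158 159 222 235 223 222 224 223 221 230 154 112 205 174 121
120 233 233 232 235 232 227 158 156 155 158 159 159 161 157 156 174 222 226 225 222 114 209 142 122 119 120 204
130 230 234 155 158 158 156 159 153 154 158 160 158 156 154 158
[... 580 characters left out ...]
 172 175 145 111 134 142 141
190 114 127 126 126 123 113 113 119 163 162 109 130 131 130 116 128 123 160 172 103 118 141 232 241 242 142 143
200 113 114  61  55  55 136 124 163 119 195 199 114 132  93 143 134 142 142 144 145 144 139 140 225 198 142 142
210 184  41  41  84  53 225 244 245 223 179 221 240 239  90  27  26  28 109 118 153 155 188 194 192 191 189 187
220 240 241  42  43  69  54 234 243 244 218 206 146 176  26  26  28  27 100 100 136 176 153 153 151 236 243 153
230  38  36 241  42  36  68  26  24 243 244 214 183 219  26  32  31  32  59 102 103 165 127  25 150 145 185 235
240  52  67 239 239  45  32  24  33  32 240 232  86  98  34 140 140 141  33 124 159  32  32  24  24 105 150 230
```

Call:
step_arm([
  [-0.055,-0.135,0,0,0,-0.15,1],
  [-0.055,-0.135,0,0,0,-0.3,1],
  [-0.055,-0.135,0,0,0,-0.348,1],
  [-0.055,-0.135,0,0,0,-0.348,1],
  [-0.055,-0.135,0,0,0,-0.348,1],
  [-0.055,-0.135,0,0,0,-0.348,1],
])

```text
time_s: 14.97
position: [0.6284, 0.0001, 0.2484]
tcp_rot: [[0.879, -0.476, -0.0], [-0.476, -0.879, -0.0], [0.0, 0.0, -1.0]]
force: [-0.2, -0.1, -0.4]
opening: 0.006
grasp_force: 0.0
```

Run:
```python
from h import *
P=np.array([.6074,-.0394,.135]);a=np.radians(17-315);e=np.array([np.cos(a),np.sin(a),0]);z=np.array([0,0,1.])
s=read_state();print(s['position'],s['opening'])
T=[]
for f in (90,80,70,60,50,40,30,20,10,0):
    t=np.radians(f); T.append(P+.045*(-e*np.cos(t)+z*np.sin(t))+.008*(e*np.sin(t)+z*np.cos(t))+e*.015+z*.025)
go([P+e*.035+z*.07]+T)
```

```text
[6.28359458e-01 5.80710953e-05 2.48371567e-01] 0.006074317688381604
[0.    0.032 0.145] [0 0 0]
[0.001 0.072 0.145] [0 0 0]
[0.001 0.099 0.142] [0 0 0]
[0.001 0.125 0.145] [0 0 0]
[0.001 0.151 0.151] [0 0 0]
[0.001 0.175 0.163] [0 0 0]
[0.002 0.197 0.178] [0 0 0]
[0.002 0.215 0.196] [0 0 0]
[0.002 0.231 0.218] [0 0 0]
[0.002 0.242 0.242] [0 0 0]
[0.002 0.249 0.268] [0 0 0]
```

Call:
step_arm([
  [0,0.02,0.1,0,0,0,1],
  [0,0.032,0.145,0,0,0,1],
  [0,0.072,0.145,0,0,0,1],
  [0.001,0.085,0.143,0,0,0,1],
  [0.001,0.099,0.142,0,0,0,1],
  [0.001,0.112,0.143,0,0,0,1],
  [0.001,0.125,0.145,0,0,0,1],
  [0.001,0.138,0.148,0,0,0,1],
])

```text
time_s: 15.63
position: [0.61, -0.0367, 0.2056]
tcp_rot: [[0.88, -0.475, 0.004], [-0.475, -0.88, -0.001], [0.004, -0.001, -1.0]]
force: [0.5, 0.8, 1.6]
opening: 0.007
grasp_force: 0.9
```

Call:
step_arm([
  [0,0.013,0.003,0,0,0,1],
  [0,0.026,0.009,0,0,0,1],
  [0,0.037,0.015,0,0,0,1],
  [0,0.048,0.022,0,0,0,1],
  [0.001,0.059,0.03,0,0,0,1],
  [0.001,0.068,0.039,0,0,0,1],
  [0.001,0.077,0.048,0,0,0,1],
  [0.001,0.085,0.059,0,0,0,1],
])

```text
time_s: 16.3
position: [0.5969, -0.0593, 0.186]
tcp_rot: [[0.88, -0.474, -0.0], [-0.474, -0.88, -0.0], [-0.0, 0.001, -1.0]]
force: [-0.7, -0.3, 2.0]
opening: 0.006
grasp_force: 0.9
```

Call:
step_arm([
  [0,0.008,0.011,0,0,0,1],
  [0,0.014,0.022,0,0,0,1],
  [0,0.019,0.035,0,0,0,1],
  [0,0.023,0.048,0,0,0,1],
  [0,0.026,0.061,0,0,0,1],
])

```text
time_s: 16.72
position: [0.5935, -0.066, 0.168]
tcp_rot: [[0.88, -0.474, 0.0], [-0.474, -0.88, -0.0], [0.0, 0.0, -1.0]]
force: [-1.5, 0.7, 21.2]
opening: 0.005
grasp_force: 11.0
```

Run:
```python
from h import *
s=read_state();print(s['position'],s['force'],s['moment'])
```

```text
[ 0.59348753 -0.06604695  0.16801745] [-1.46618272  0.6846934  21.21993638] [-0.01252148  0.44319012 -0.01543009]
```

Pressed flat: 21 N upward with the tip at 0.143, which is the sleeve's top. Lifting off and checking by measurement.

Call:
step_arm([
  [0,0,-0.1,0,0,0,1],
  [0,-0.0,-0.2,0,0,0,1],
  [0.0,0,-0.3,0,0,0,1],
  [-0.2,0,-0.4,0,0,0,1],
  [-0.3,0,-0.45,0,0,0,1],
  [-0.3,0,-0.45,0,0,0,1],
  [-0.3,0,-0.45,0,0,0,1],
])

```text
time_s: 17.3
position: [0.5113, -0.0208, 0.3045]
tcp_rot: [[0.881, -0.473, -0.0], [-0.473, -0.881, 0.001], [-0.001, -0.001, -1.0]]
force: [0.3, -0.4, -0.4]
opening: 0.008
grasp_force: 0.0
```

Run:
```python
from h import *
snap('wrist','w10');snap('top','t10');s=read_state();print(s['time_s'],s['position'],s['force'])
a=np.radians(17-315);e=np.array([np.cos(a),np.sin(a),0]);P=np.array([*(Ax),.135])+e*.06
for n,q in dict(sl_lo=P-e*.012,sl_mid=P-e*.037,sl_hi=P-e*.062,upr_tip=P+[0,0,.064]).items(): print(n,proj('w10',q),proj('t10',q))
for nm in('w10','t10'):
    im=np.load(f'pics/{nm}.npz')['im'].astype(int).max(2); c=proj(nm,P-e*.037); R=60 if nm=='w10' else 20
    x0,y0=int(c[0])-R,int(c[1])-R; m=(im[max(y0,0):y0+2*R,max(x0,0):x0+2*R]<65).astype(np.uint8); n,l,st,ce=cv2.connectedComponentsWithStats(m)
    for k in range(1,n):
        if st[k,4]>40: print(nm,cv2.minAreaRect((np.argwhere(l==k)[:,::-1]+[max(x0,0),max(y0,0)]).astype(np.float32)),st[k,4])
```

```text
17.4 [ 0.51425612 -0.02262785  0.30313669] [0.5239521  1.29087431 0.04524418]
sl_lo [262.28622936  82.56369237] [304.17528603 206.16416584]
sl_mid [291.70890904  82.45646215] [313.01436877 209.99590165]
sl_hi [321.14535343  82.31125838] [321.8829569  213.84033262]
upr_tip [238.17519057  73.70994694] [300.8611587  198.73206027]
w10 ((293.7043762207031, 82.54048156738281), (21.61444854736328, 59.03368377685547), 88.21009063720703) 1025
t10 ((318.64337158203125, 216.28158569335938), (27.512205123901367, 54.776546478271484), 51.709835052490234) 299
```

The sleeve sits at (293.7,82.5) and is 59 px long; prediction for a flat handle was (291.7,82.5) and 58.9 px. The handle is folded and the arm is clear, so I'm handing in.

```bash
python3 -c "
from rig import *
print(hand_in())"
```

```text
the job is handed in; nothing more can be done
None
```

The job is handed in at about 17 s: the bracket is clamped at about 4 N above free turning and the handle measures flat along the crank arm, though I never saw the contact force between jaw and bracket or the judge's result.

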